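# Balance the loaded centrifuge rotor

### The arm

A 6-joint arm with a two-finger parallel gripper is mounted at the origin on a cart in front of the work surface, level with it; the furniture and walls round the work are solid. World frame = base frame: x ahead of the robot, y to its left, z up, the work surface at z = 0. Lengths are in m, angles in rad, forces in N, time in s.
With the tool pointing down it reaches from about 0.35 to 0.775 m from the base axis. Payload 5.5 kg.
Tool frame: the origin (TCP) lies at the very end of the fingers, on their centre line; the grasp point (between the pads) lies 19 mm behind it; z points along the fingers, y is the line along which they close (so a half turn about z gives the same grasp; the last joint's range is limited). The gripper opens to 85 mm and grips with 20 to 120 N. Pads are 22 mm wide; open, the fingers measure 114 mm over their backs; the gripper's body (76 mm by 85 mm) begins 54 mm behind the grasp point. The pads swing forward as they close: fully open they stand 13 mm farther back than shut.
Start: joints at [1.032, 0.313, 0.046, 1.304, 0, 1.431], TCP at [0.223, 0.53, 0.231] pointing down, gripper open.
Joint ranges: [-2.76, 2.76], [-0.86, 1.69], [-1.03, 1.26], [-2.2, 2.34], [-1.47, 1.5], [-3.14, 3.14]. Speed limits (rad/s): [2.57, 2.57, 3.14, 3.14, 3.14, 3.14].

### API

Orientations are given as a unit quaternion [w, x, y, z].
In Python, from workcell import env, imaging, ticket gives the robot as it stands. The module is installed in compiled form; this text tells all that it offers.
- The arm moves only by the tool apply_moves, never from a script. Its argument "rows" is a list of rows, each an object with "xyz": the shift along the tool's x, y, z in mm, a list of three; "turn": the turn, a rotation vector about the tool's x, y, z in rad, a list of three; "grip": the opening, from 0 (shut) to 1 (fully open). A call has 1 to 12 rows; each row is the pose to reach, as a shift and turn from the pose commanded when the call began, along the tool's axes at that moment; what a row does not reach only later rows make up. A row lasts 1/12 s, in which the tool goes at most 41.7 mm and 7.16 degrees, less where a joint would pass 70% of its speed; a pose out of reach is approached as far as the arm can. A call with a gripper value outside its range is refused whole. The fingers move at their own pace and stop on an object; "force" is the grip in N (left out, the last holds). Time passes only in rows, so rows that repeat a pose let the fingers close. It gives the time, the measured TCP pose, the force, the opening and the grip force at its end, in the units of the state.
- env.get_state(): the state, without advancing time (a new reading comes with each control period).
- imaging.read_camera(name): name is "scene" or "top" or "wrist"; returns a dict with "color" (420x560x3 uint8, blue, green, red), "z_map" (420x560 float32, m along the optical axis (not along the pixel's ray), 0 where there is no reading), "camera_matrix" (3x3 intrinsics, pixels), "view" (4x4, takes a point from world to camera coordinates). Camera axes: x right, y down, z forward; pixel columns grow to the right and rows downward; lengths in m; the calibration is good to about 2 mm. A picture is of the moment at which its call begins.
- ticket.hand_in(): hands the job in; it is judged then, once.
The state is a dict: "clock": time; "joint_pos": joint angles; "qvel": joint speeds; "tau": joint torques, N m; "tcp_pos": TCP position; "orientation": TCP orientation; "wrist_force": force on the tool from outside, world axes, zero at the start; "ft_torque": the same for the moment, N m; "finger_gap": finger opening in m; "grip_force": force on a finger pad.
Only numpy, scipy, OpenCV 4.12 (cv2) and the standard library are available. Lean on these libraries where they do the work, as an engineer would, in place of code of your own. Each camera call takes 0.05 s, during which the arm holds its last target. There are 200 camera calls.

### The job

The swing-out rotor is full but out of balance: none of its six loads faces its own kind across the hub. Change them round until the two 50 ml tubes, the two sleeved 15 ml tubes and the two microtube inserts each sit in directly opposite cups, standing fully down in the rotor; the white rack is free for parking one on the way. Keep every tube and insert upright throughout.

Things in the scene. Friction and masses are not known exactly. Their poses are not given: they have to be found in the camera images.
- rotor: Six-place rotor on a stand (fixed, does not turn), 216 mm across: hub, six arms, six upright steel cups. Origin on the bench under the hub, z up. Cup axes 80 mm from it, at 0, 60, 120, 180, 240, 300 degrees from its x axis towards y. Each cup 38 mm wide inside, floor 25 mm, flared rim (47 mm wide) 94 mm above the bench. Hub and arms no higher than 94 mm.
- rack: Low white parking rack with a grey floor (fixed), 196 x 62 x 66 mm, three empty round bores in a row. Origin on the bench under its centre, x along its length, z up. Bores at x = -62, 0 and +62 mm, y = 0, 38 mm wide; plate top 64 mm above the bench. What is parked stands on its floor, 8 mm above the bench.
- tube50_a: 50 ml screw-cap tube: barrel 28 mm in diameter, wide green cap 34 mm in diameter, 94 to 114 mm above the origin (its top). Origin: centre of its underside, z up its axis. Grip the head from above, 102 mm over the origin, and lift it straight out; yaw is free. Stands alone if upright. 55 g.
- tube50_b: 50 ml screw-cap tube: barrel 28 mm in diameter, wide green cap 34 mm in diameter, 94 to 114 mm above the origin (its top). Origin: centre of its underside, z up its axis. Grip the head from above, 102 mm over the origin, and lift it straight out; yaw is free. Stands alone if upright. 55 g.
- sleeve15_a: Slim 15 ml tube fixed in a dark grey sleeve, one piece: sleeve 29 mm in diameter, its flange 35 mm and ending 75 mm above the origin; above it the 17 mm tube and a narrow green cap, 21 mm in diameter, 102 to 122 mm up. Origin: centre of its underside, z up its axis. Grip the head from above, 102 mm over the origin, and lift it straight out; yaw is free. Stands alone if upright. 55 g.
- sleeve15_b: Slim 15 ml tube fixed in a dark grey sleeve, one piece: sleeve 29 mm in diameter, its flange 35 mm and ending 75 mm above the origin; above it the 17 mm tube and a narrow green cap, 21 mm in diameter, 102 to 122 mm up. Origin: centre of its underside, z up its axis. Grip the head from above, 102 mm over the origin, and lift it straight out; yaw is free. Stands alone if upright. 55 g.
- micro_a: Bare metal microtube insert: barrel 29 mm in diameter, ribbed head 35 mm in diameter, 83 to 106 mm above the origin, with four small white snap lids on its flat top (to 110 mm). Origin: centre of its underside, z up its axis. Grip the head from above, 102 mm over the origin, and lift it straight out; yaw is free. Stands alone if upright. 55 g.
- micro_b: Bare metal microtube insert: barrel 29 mm in diameter, ribbed head 35 mm in diameter, 83 to 106 mm above the origin, with four small white snap lids on its flat top (to 110 mm). Origin: centre of its underside, z up its axis. Grip the head from above, 102 mm over the origin, and lift it straight out; yaw is free. Stands alone if upright. 55 g.

How it is judged:
By the outcome, as a careful person would: the job done as asked, in the order asked, and still so for the second after the job is handed in, with the robot touching nothing.
It also fails if it takes over 102 s, if anything falls off the work surface, if the arm or the gripper's body presses on something with over 40 N, if the wrist force passes 120 N, or if a joint passes its speed limit or range.

## Working session

There is one attempt and no reset: what is moved stays moved. The work goes in short steps, Python scripts to look and compute and a tool call to move; the robot and the scene stay as the last step left them, time stands still between calls to the robot, and variables do not carry over. Pictures are saved under pics/ and viewed, at most 14 in all, crops included, and the job is handed in when it is done.

Besides the shell and the picture viewer there is one more tool, called after "Emit:" as name(argument=value, ...), one argument or row to a line, values as JSON. apply_moves: Moves the arm, as the interface text tells. Its arguments: {"type":"object","properties":{"rows":{"type":"array"},"force":{"type":"number"}},"required":["rows"]}

```bash
mkdir -p pics
python3 - <<'E'
from workcell import env, imaging
import cv2,numpy as np
s=env.get_state();print({k:np.round(v,3).tolist() for k,v in s.items()})
for n in("top","scene"):
    d=imaging.read_camera(n);cv2.imwrite(f"pics/{n}0.png",d["color"]);np.savez(f"{n}0.npz",**d)
    print(n,d["camera_matrix"].round(1).tolist(),d["view"].round(3).tolist())
E
```

```text
{'clock': 0.0, 'joint_pos': [1.032, 0.314, 0.045, 1.304, 0.0, 1.431], 'qvel': [0.0, 0.0, -0.001, -0.001, -0.001, -0.001], 'tau': [-0.002, -48.064, 29.853, 0.02, -0.0, 0.0], 'tcp_pos': [0.223, 0.529, 0.23], 'orientation': [-0.0, 0.198, 0.98, -0.001], 'wrist_force': [-0.177, -0.169, 0.959], 'ft_torque': [-0.031, -0.033, -0.038], 'grip_force': 0.0, 'finger_gap': 0.086}
top [[443.0, 0.0, 281.5], [0.0, 443.0, 208.1], [0.0, 0.0, 1.0]] [[0.012, -1.0, -0.018, -0.001], [-0.994, -0.01, -0.108, 0.544], [0.108, 0.019, -0.994, 1.17], [0.0, 0.0, 0.0, 1.0]]
scene [[477.7, 0.0, 276.0], [0.0, 477.7, 204.9], [0.0, 0.0, 1.0]] [[0.594, -0.804, -0.013, -0.333], [-0.618, -0.446, -0.647, 0.368], [0.514, 0.393, -0.762, 0.974], [0.0, 0.0, 0.0, 1.0]]
```

View pics/top0.png

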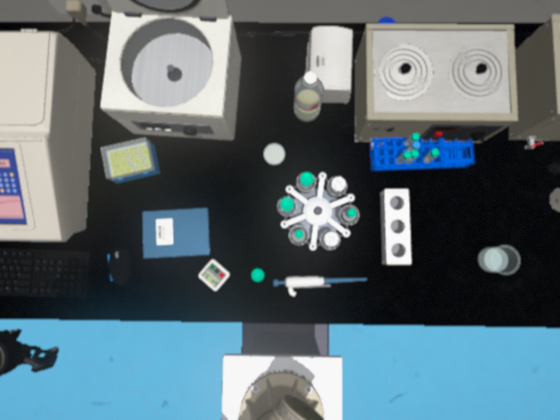

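View pics/scene0.png

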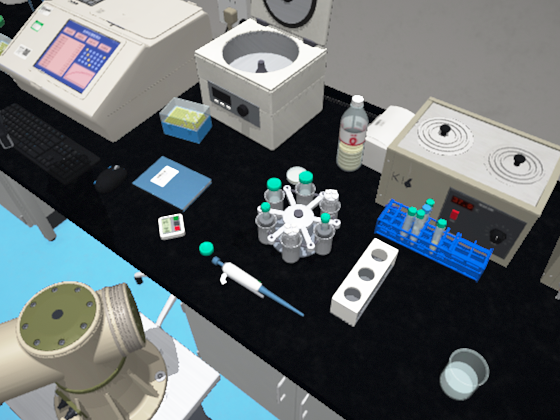

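The top view, clockwise from (305,180), reads 50, micro (338,185), 15 (351,214), micro (331,240), 15 (298,235), 50 (287,205). The rack is at (397,227), with bores at rows 203, 227 and 250. I'll check this with a crop and the depth map.

```bash
cat > h.py <<'E'
import numpy as np,cv2
def world(d):
    K,V,z=d["camera_matrix"],d["view"],d["z_map"]
    v,u=np.mgrid[:z.shape[0],:z.shape[1]]
    c=np.stack([(u-K[0,2])/K[0,0]*z,(v-K[1,2])/K[1,1]*z,z,np.ones_like(z)],-1)
    w=(c@np.linalg.inv(V).T)[...,:3]; w[z==0]=np.nan
    return w
def ray(d,u,v,h):
    K,V=d["camera_matrix"],np.linalg.inv(d["view"])
    r=V[:3,:3]@[(u-K[0,2])/K[0,0],(v-K[1,2])/K[1,1],1]; o=V[:3,3]
    return o+r*(h-o[2])/r[2]
def proj(d,p):
    c=d["view"]@np.append(p,1); q=d["camera_matrix"]@c[:3]; return q[:2]/q[2]
E
python3 - <<'E'
from h import *
d=np.load("top0.npz");w=world(d)
for name,(u0,u1,v0,v1),zt in(("heads",(265,375,160,260),.122),("rack",(375,420,180,275),.055)):
    sub=w[v0:v1,u0:u1]; m=(sub[...,2]>zt).astype(np.uint8)
    n,l,st,c=cv2.connectedComponentsWithStats(m,connectivity=4)
    for i in range(1,n):
        if st[i,4]<10: continue
        p=sub[l==i]; print(name,st[i,4],(c[i]+[u0,v0]).round(1),p.mean(0).round(4),"zmax",np.percentile(p[:,2],[50,95]).round(3),((p[:,:2].max(0)+p[:,:2].min(0))/2).round(4))
for u,v in((397,203),(397,227),(397,250)): print("bore",ray(d,u,v,.064).round(4))
print("hub",ray(d,318,211,.094).round(4))
cv2.imwrite("pics/c0.png",cv2.resize(d["color"][160:275,260:420],None,fx=5,fy=5,interpolation=cv2.INTER_CUBIC))
E
```

```text
heads 157 [306.3 179.4] [ 0.6045 -0.0578  0.1367] zmax [0.137 0.14 ] [ 0.6047 -0.0583]
heads 154 [337.9 184. ] [ 0.5945 -0.1367  0.131 ] zmax [0.131 0.136] [ 0.5953 -0.1373]
heads 157 [286.5 204.4] [ 0.5416 -0.0094  0.1372] zmax [0.137 0.141] [ 0.5414 -0.0094]
heads 67 [351.1 213.1] [ 0.5209 -0.1671  0.1443] zmax [0.144 0.149] [ 0.5209 -0.1671]
heads 62 [298.7 234.1] [ 0.4682 -0.04    0.1453] zmax [0.145 0.149] [ 0.4686 -0.0406]
heads 162 [330.6 239.1] [ 0.4576 -0.1186  0.1315] zmax [0.131 0.137] [ 0.4579 -0.1193]
rack 1362 [397.1 227. ] [ 0.494  -0.2979  0.0629] zmax [0.063 0.067] [ 0.4948 -0.2985]
bore [ 0.5567 -0.2984  0.064 ]
bore [ 0.4937 -0.2974  0.064 ]
bore [ 0.434  -0.2964  0.064 ]
hub [ 0.5304 -0.0898  0.094 ]
```

View pics/c0.png

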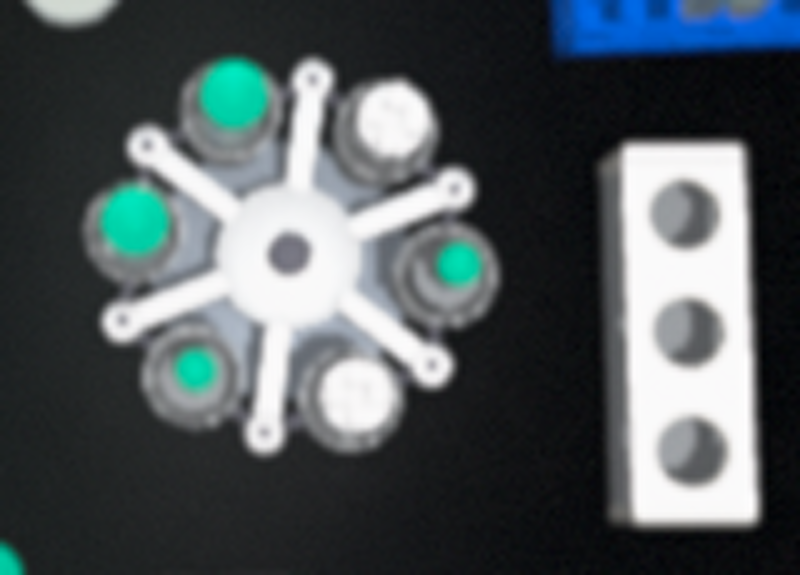

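The crop confirms it. In the rotor (centre about (.5312,-.0883), phase 22.5°) the loads are 50@22.5, 50@82.5, S@142.5, M@202.5, S@262.5 and M@322.5. The heights match the sizes given.

Plan: S@262.5→rack middle, 50@22.5→262.5, M@322.5→22.5, S→322.5. The gripper closes along 52.5° throughout.

```bash
cat >> h.py <<'E'
from scipy.spatial.transform import Rotation as R
def toolR(s): return R.from_quat(np.roll(s["orientation"],-1))
def go(s,*targets,yaw=52.5):
    "tool-frame shift (mm) to each world TCP target, and turn to tool-down with closing direction yaw"
    r=toolR(s); a=np.radians(yaw)
    y=np.array([np.cos(a),np.sin(a),0]); z=np.array([0,0,-1.]); D=R.from_matrix(np.c_[np.cross(y,z),y,z])
    for t in targets: print((r.inv().apply(np.array(t)-s["tcp_pos"])*1e3).round(1))
    print("turn",(r.inv()*D).as_rotvec().round(3),"tcp",s["tcp_pos"].round(4),"gap",round(float(s["finger_gap"]),4),"t",s["clock"],"F",np.round(s["wrist_force"],1),"q",np.round(s["joint_pos"],2))
E
python3 - <<'E'
from h import *; from workcell import env
s=env.get_state(); go(s,[.375,.18,.26],[.521,-.167,.24])
E
```

```text
[-275.7 -263.1  -29.1]
[-545.  -526.1   -8.8]
turn [-0.002  0.     0.256] tcp [0.223  0.5295 0.2305] gap 0.0854 t 0.1 F [-0.9  0.1  0.2] q [ 1.03  0.31  0.05  1.3  -0.    1.43]
```

Emit:
apply_moves(
  rows=[
    {"xyz":[-25,-25,-10],"turn":[0,0,0.08],"grip":1},
    {"xyz":[-50,-48,-20],"turn":[0,0,0.16],"grip":0.8},
    {"xyz":[-78,-75,-25],"turn":[0,0,0.256],"grip":0.7},
    {"xyz":[-106,-102,-29],"turn":[0,0,0.256],"grip":0.7},
    {"xyz":[-134,-129,-29],"turn":[0,0,0.256],"grip":0.7},
    {"xyz":[-162,-156,-29],"turn":[0,0,0.256],"grip":0.7},
    {"xyz":[-190,-183,-29],"turn":[0,0,0.256],"grip":0.7},
    {"xyz":[-218,-210,-29],"turn":[0,0,0.256],"grip":0.7},
    {"xyz":[-246,-237,-29],"turn":[0,0,0.256],"grip":0.7},
    {"xyz":[-274,-264,-29],"turn":[0,0,0.256],"grip":0.7},
    {"xyz":[-302,-291,-29],"turn":[0,0,0.256],"grip":0.7},
    {"xyz":[-330,-318,-29],"turn":[0,0,0.256],"grip":0.7},
  ],
)

```text
clock: 1.1
tcp_pos: [0.4039, 0.1069, 0.2602]
orientation: [-0.0, 0.322, 0.947, 0.0]
wrist_force: [-0.3, 0.6, 0.3]
finger_gap: 0.0602
grip_force: 0.0
```

Run:
```python
from h import *; from workcell import env
s=env.get_state(); go(s,[.521,-.167,.24])
```

```text
[-259.6 -146.    20.1]
turn [ 0. -0. -0.] tcp [0.4039 0.1069 0.2602] gap 0.0602 t 1.1 F [-0.3  0.6  0.3] q [ 0.07 -0.   -0.26  1.31  0.    0.72]
```

Emit:
apply_moves(
  rows=[
    {"xyz":[-35,-20,0],"turn":[0,0,0],"grip":0.7},
    {"xyz":[-70,-40,0],"turn":[0,0,0],"grip":0.7},
    {"xyz":[-105,-60,5],"turn":[0,0,0],"grip":0.7},
    {"xyz":[-140,-80,10],"turn":[0,0,0],"grip":0.7},
    {"xyz":[-175,-99,15],"turn":[0,0,0],"grip":0.7},
    {"xyz":[-210,-118,20],"turn":[0,0,0],"grip":0.7},
    {"xyz":[-240,-135,20],"turn":[0,0,0],"grip":0.7},
    {"xyz":[-260,-146,20],"turn":[0,0,0],"grip":0.7},
    {"xyz":[-260,-146,20],"turn":[0,0,0],"grip":0.7},
    {"xyz":[-260,-146,20],"turn":[0,0,0],"grip":0.7},
  ],
)

```text
clock: 1.93
tcp_pos: [0.521, -0.1664, 0.2392]
orientation: [-0.001, 0.323, 0.947, 0.0]
wrist_force: [0.2, 0.8, 0.2]
finger_gap: 0.0597
grip_force: 0.0
```

Run:
```python
from h import *; from workcell import env,imaging
d=imaging.read_camera("wrist");cv2.imwrite("pics/w1.png",d["color"]);np.savez("w1.npz",**d)
s=env.get_state(); go(s,[.521,-.167,.108])
w=world(d);m=(w[...,2]>.122)&(w[...,2]<.155)
n,l,st,c=cv2.connectedComponentsWithStats(m.astype(np.uint8),connectivity=4)
for i in range(1,n):
    if st[i,4]>200:
        p=w[l==i];print(st[i],c[i].round(),p.mean(0).round(4),p[:,2].max().round(3),((p.max(0)+p.min(0))/2).round(4),(p.max(0)-p.min(0)).round(3))
```

```text
[ -1.5  -1.1 131.6]
turn [ 0.    -0.002 -0.001] tcp [ 0.5207 -0.1653  0.2396] gap 0.0596 t 1.9833 F [ 0.1  0.6 -0.3] q [-0.45  0.26 -0.01  1.31  0.    0.2 ]
[ 362    7   39   41 1210] [381.  28.] [ 0.4711 -0.0413  0.1445] 0.148 [ 0.4711 -0.0399  0.1354] [0.021 0.022 0.026]
[ 444   67   60   53 2493] [474.  93.] [ 0.5434 -0.011   0.1373] 0.141 [ 0.5449 -0.0091  0.1315] [0.034 0.034 0.019]
[ 248   69   50   52 2039] [273.  94.] [ 0.4609 -0.1189  0.1325] 0.137 [ 0.461  -0.1188  0.1295] [0.035 0.035 0.015]
[ 431  182   54   47 1970] [457. 205.] [ 0.6056 -0.0586  0.1372] 0.141 [ 0.6084 -0.0576  0.1317] [0.034 0.034 0.018]
[259 193  30  32 763] [273. 209.] [ 0.5233 -0.1665  0.1451] 0.149 [ 0.5245 -0.1672  0.1409] [0.022 0.021 0.016]
[ 337  229   47   37 1006] [362. 245.] [ 0.5924 -0.132   0.1312] 0.137 [ 0.598  -0.1366  0.1293] [0.035 0.035 0.015]
```

View pics/w1.png

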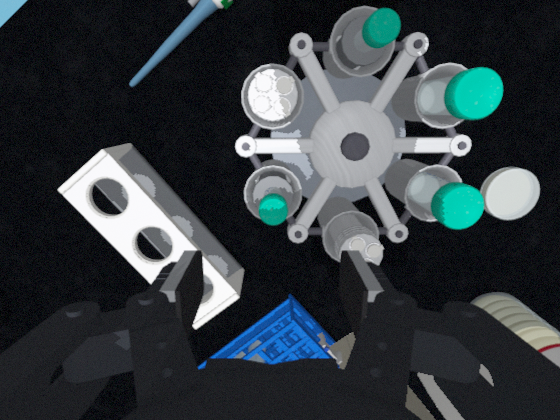

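The wrist view shows the S cap at (273,209), centred between the fingers. The wrist and top readings agree within 3 mm, so I'll use centre (.533,-.0883). Next I descend on S and grip.

Emit:
apply_moves(
  rows=[
    {"xyz":[-3,0,30],"turn":[0,0,0],"grip":0.7},
    {"xyz":[-3,0,65],"turn":[0,0,0],"grip":0.7},
    {"xyz":[-3,0,95],"turn":[0,0,0],"grip":0.7},
    {"xyz":[-3,0,115],"turn":[0,0,0],"grip":0.7},
    {"xyz":[-3,0,125],"turn":[0,0,0],"grip":0.7},
    {"xyz":[-3,0,129],"turn":[0,0,0],"grip":0.7},
    {"xyz":[-3,0,129],"turn":[0,0,0],"grip":0.4},
    {"xyz":[-3,0,129],"turn":[0,0,0],"grip":0.2},
    {"xyz":[-3,0,129],"turn":[0,0,0],"grip":0.1},
    {"xyz":[-3,0,129],"turn":[0,0,0],"grip":0.1},
    {"xyz":[-3,0,129],"turn":[0,0,0],"grip":0.1},
    {"xyz":[-3,0,129],"turn":[0,0,0],"grip":0.1},
  ],
  force=40,
)

```text
clock: 2.98
tcp_pos: [0.5249, -0.1678, 0.1131]
orientation: [0.002, 0.322, 0.947, -0.0]
wrist_force: [-1.4, -0.2, 5.9]
finger_gap: 0.0197
grip_force: 39.2
```

Run:
```python
from h import *; from workcell import env
s=env.get_state(); go(s,[.4955,-.2975,.24],[.4955,-.2975,.093])
```

```text
[ -56.1 -120.6 -126.8]
[ -55.6 -120.8   20.2]
turn [ 0.001  0.003 -0.   ] tcp [ 0.5249 -0.1678  0.1131] gap 0.0197 t 2.9833 F [-1.4 -0.2  5.9] q [-0.46  0.33 -0.23  1.01  0.    0.2 ]
```

Emit:
apply_moves(
  rows=[
    {"xyz":[0,0,-10],"turn":[0,0,0],"grip":0.1},
    {"xyz":[0,0,-30],"turn":[0,0,0],"grip":0.1},
    {"xyz":[0,0,-60],"turn":[0,0,0],"grip":0.1},
    {"xyz":[0,0,-90],"turn":[0,0,0],"grip":0.1},
    {"xyz":[0,0,-108],"turn":[0,0,0],"grip":0.1},
    {"xyz":[-14,-30,-108],"turn":[0,0,0],"grip":0.1},
    {"xyz":[-29,-63,-108],"turn":[0,0,0],"grip":0.1},
    {"xyz":[-44,-96,-108],"turn":[0,0,0],"grip":0.1},
    {"xyz":[-55,-120,-108],"turn":[0,0,0],"grip":0.1},
    {"xyz":[-55,-120,-108],"turn":[0,0,0],"grip":0.1},
    {"xyz":[-55,-120,-108],"turn":[0,0,0],"grip":0.1},
  ],
)

```text
clock: 3.9
tcp_pos: [0.4935, -0.2973, 0.2195]
orientation: [-0.0, 0.323, 0.946, 0.0]
wrist_force: [0.3, -0.2, -0.6]
finger_gap: 0.0201
grip_force: 39.2
```

```bash
cat > look.py <<'E'
import sys
from h import *; from workcell import env,imaging
n=sys.argv[1]; d=imaging.read_camera(n);cv2.imwrite(f"pics/{sys.argv[2]}.png",d["color"]);np.savez(sys.argv[2]+".npz",**d)
s=env.get_state(); go(s,*[eval(a) for a in sys.argv[3:]])
E
python3 look.py wrist w2 [.4955,-.2975,.22] [.4955,-.2975,.095]
python3 - <<'E'
from h import *
d=np.load("w2.npz");w=world(d);p=w[(w[...,2]>.06)&(w[...,2]<.068)&(w[...,1]<-.2)&(w[...,1]>-.36)&(w[...,0]<.62)&(w[...,0]>.36)]
print(len(p),p.min(0),p.max(0))
for x in(.4335,.4955,.5575):print(proj(d,[x,-.2975,.064]))
E
```

```text
[-2.2 -0.  -0.5]
[-2.300e+00 -1.000e-01  1.245e+02]
turn [ 0.    -0.001 -0.002] tcp [ 0.4937 -0.2961  0.2195] gap 0.0198 t 3.95 F [-0.2  0.7 -1. ] q [-0.68  0.32  0.02  1.28  0.   -0.02]
8602 [ 0.40057835 -0.33037953  0.06006948] [ 0.5968909  -0.26514689  0.06765033]
[227.88487576 132.6212643 ]
[272.43897899 188.95461449]
[313.29384526 240.6107207 ]
```

View pics/w2.png

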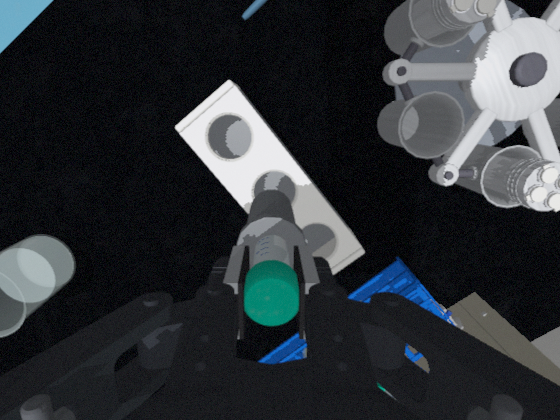

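The wrist view shows the tube held upright, with its cap at (272,292) above the middle bore. I'll check the camera bias using the held cap.

Run:
```python
from h import *
d=np.load("w2.npz");w=world(d);c=d["color"].astype(int)
m=(c[...,1]>c[...,2]+50)&(w[...,2]>.22)
p=w[m];print(len(p),p.min(0).round(4),p.max(0).round(4),((p.min(0)+p.max(0))/2).round(4))
# bore centre: hole pixels of the rack top
top=((w[...,2]>.058)&(w[...,2]<.07)).astype(np.uint8)
```

```text
3063 [ 0.482  -0.311   0.2362] [ 0.5269 -0.2523  0.3085] [ 0.5044 -0.2816  0.2724]
```

Run:
```python
from h import *
d=np.load("w2.npz");w=world(d);c=d["color"].astype(int)
m=(c[...,1]>c[...,2]+50)&(w[...,2]>.22)
p=w[m];print(np.histogram(p[:,2],bins=12))
t=p[(p[:,2]>.248)&(p[:,2]<.258)]
(ctr,r)=cv2.minEnclosingCircle(t[:,:2].astype(np.float32));print(len(t),ctr,r,np.median(t,0))
```

```text
(array([ 100,  362, 2571,    3,    0,    4,   11,    3,    0,    0,    6,
          3]), array([0.23621766, 0.24224087, 0.24826408, 0.25428728, 0.26031049,
       0.2663337 , 0.27235691, 0.27838011, 0.28440332, 0.29042653,
       0.29644974, 0.30247294, 0.30849615]))
2586 (0.4927825629711151, -0.2977629601955414) 0.011416593566536903 [ 0.49177471 -0.29638929  0.25227014]
```

Emit:
apply_moves(
  rows=[
    {"xyz":[-3.5,1,5],"turn":[0,0,0],"grip":0.1},
    {"xyz":[-3.5,1,25],"turn":[0,0,0],"grip":0.1},
    {"xyz":[-3.5,1,42],"turn":[0,0,0],"grip":0.1},
    {"xyz":[-3.5,1,54],"turn":[0,0,0],"grip":0.1},
    {"xyz":[-3.5,1,65],"turn":[0,0,0],"grip":0.1},
    {"xyz":[-3.5,1,80],"turn":[0,0,0],"grip":0.1},
    {"xyz":[-3.5,1,90],"turn":[0,0,0],"grip":0.1},
    {"xyz":[-3.5,1,90],"turn":[0,0,0],"grip":0.1},
  ],
)

```text
clock: 4.62
tcp_pos: [0.4967, -0.295, 0.1268]
orientation: [-0.002, 0.321, 0.947, 0.001]
wrist_force: [-0.4, 0.2, -0.5]
finger_gap: 0.0198
grip_force: 39.2
```

Emit:
apply_moves(
  rows=[
    {"xyz":[0,0,12],"turn":[0,0,0],"grip":0.1},
    {"xyz":[0,0,22],"turn":[0,0,0],"grip":0.1},
    {"xyz":[0,0,29],"turn":[0,0,0],"grip":0.1},
    {"xyz":[0,0,31],"turn":[0,0,0],"grip":0.1},
    {"xyz":[0,0,31],"turn":[0,0,0],"grip":0.1},
  ],
)

```text
clock: 5.03
tcp_pos: [0.4972, -0.2968, 0.0977]
orientation: [-0.001, 0.321, 0.947, 0.0]
wrist_force: [0.3, -0.1, -0.8]
finger_gap: 0.0198
grip_force: 39.2
```

Emit:
apply_moves(
  rows=[
    {"xyz":[0,0,1],"turn":[0,0,0],"grip":0.3},
    {"xyz":[0,0,1],"turn":[0,0,0],"grip":0.6},
    {"xyz":[0,0,1],"turn":[0,0,0],"grip":0.7},
    {"xyz":[0,0,1],"turn":[0,0,0],"grip":0.7},
    {"xyz":[0,0,-20],"turn":[0,0,0],"grip":0.7},
    {"xyz":[0,0,-55],"turn":[0,0,0],"grip":0.7},
    {"xyz":[0,0,-92],"turn":[0,0,0],"grip":0.7},
    {"xyz":[0,0,-125],"turn":[0,0,0],"grip":0.7},
    {"xyz":[6,25,-140],"turn":[0,0,0],"grip":0.7},
    {"xyz":[14,62,-140],"turn":[0,0,0],"grip":0.7},
    {"xyz":[23,100,-140],"turn":[0,0,0],"grip":0.7},
    {"xyz":[31,138,-140],"turn":[0,0,0],"grip":0.7},
  ],
)

```text
clock: 6.03
tcp_pos: [0.5576, -0.1682, 0.2395]
orientation: [0.001, 0.322, 0.947, -0.0]
wrist_force: [0.2, -0.2, -0.2]
finger_gap: 0.0598
grip_force: 0.0
```

Emit:
apply_moves(
  rows=[
    {"xyz":[8,36,0],"turn":[0,0,0],"grip":0.7},
    {"xyz":[16,72,0],"turn":[0,0,0],"grip":0.7},
    {"xyz":[23,102,0],"turn":[0,0,0],"grip":0.7},
    {"xyz":[27,119,0],"turn":[0,0,0],"grip":0.7},
    {"xyz":[27,119,0],"turn":[0,0,0],"grip":0.7},
    {"xyz":[27,119,0],"turn":[0,0,0],"grip":0.7},
  ],
)

```text
clock: 6.53
tcp_pos: [0.6082, -0.0572, 0.2384]
orientation: [0.0, 0.321, 0.947, -0.0]
wrist_force: [-0.6, -1.1, 0.1]
finger_gap: 0.0597
grip_force: 0.0
```

```bash
python3 look.py wrist w3 [.6069,-.0577,.110];python3 - <<'E'
from h import *
d=np.load("w3.npz");w=world(d);m=(w[...,2]>.122)&(w[...,2]<.155)
n,l,st,c=cv2.connectedComponentsWithStats(m.astype(np.uint8),connectivity=4)
for i in range(1,n):
    if st[i,4]>200:
        p=w[l==i];print(st[i],c[i].round(),p[:,2].max().round(3),((p.max(0)+p.min(0))/2).round(4),(p.max(0)-p.min(0)).round(3))
E
```

```text
[  1.2  -0.2 128.4]
turn [-0.  0.  0.] tcp [ 0.608  -0.0582  0.2384] gap 0.06 t 6.5833 F [ 0.1 -0.4  0.4] q [-0.23  0.38  0.16  1.35 -0.    0.43]
[ 143    2   40   41 1233] [162.  22.] 0.149 [ 0.4715 -0.0395  0.1353] [0.022 0.021 0.026]
[ 247   62   51   54 2121] [272.  89.] 0.141 [ 0.5451 -0.0089  0.1382] [0.034 0.034 0.005]
[  46   64   57   52 2377] [74. 89.] 0.137 [ 0.4611 -0.1186  0.1295] [0.036 0.036 0.015]
[ 249  178   46   48 1747] [272. 202.] 0.141 [ 0.6086 -0.0573  0.133 ] [0.034 0.034 0.016]
[ 162  226   46   38 1130] [183. 243.] 0.137 [ 0.598  -0.1362  0.1295] [0.034 0.035 0.015]
[408 370  27  21 315] [419. 379.] 0.155 [ 0.798  -0.0504  0.1467] [0.009 0.022 0.016]
```

View pics/w3.png

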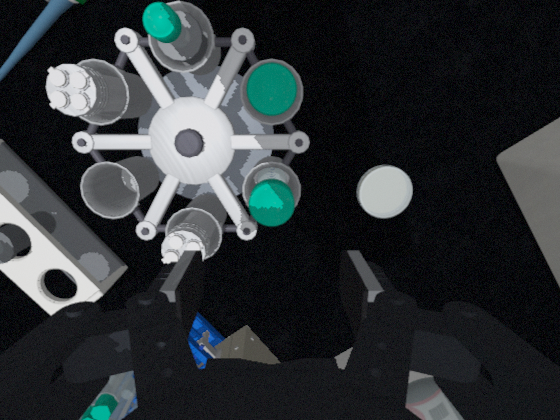

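The view shows the 50 ml cap at (272,202), centred. I descend and grip.

Emit:
apply_moves(
  rows=[
    {"xyz":[0,0,30],"turn":[0,0,0],"grip":0.7},
    {"xyz":[0,0,65],"turn":[0,0,0],"grip":0.7},
    {"xyz":[0,0,95],"turn":[0,0,0],"grip":0.7},
    {"xyz":[0,0,115],"turn":[0,0,0],"grip":0.7},
    {"xyz":[0,0,125],"turn":[0,0,0],"grip":0.7},
    {"xyz":[0,0,130],"turn":[0,0,0],"grip":0.7},
    {"xyz":[0,0,130],"turn":[0,0,0],"grip":0.5},
    {"xyz":[0,0,130],"turn":[0,0,0],"grip":0.3},
    {"xyz":[0,0,130],"turn":[0,0,0],"grip":0.2},
    {"xyz":[0,0,130],"turn":[0,0,0],"grip":0.2},
    {"xyz":[0,0,130],"turn":[0,0,0],"grip":0.2},
  ],
)

```text
clock: 7.5
tcp_pos: [0.6092, -0.0584, 0.11]
orientation: [0.002, 0.322, 0.947, 0.0]
wrist_force: [-0.5, 0.2, 4.2]
finger_gap: 0.0332
grip_force: 40.0
```

Emit:
apply_moves(
  rows=[
    {"xyz":[0,0,-10],"turn":[0,0,0],"grip":0.2},
    {"xyz":[0,0,-35],"turn":[0,0,0],"grip":0.2},
    {"xyz":[0,0,-70],"turn":[0,0,0],"grip":0.2},
    {"xyz":[0,0,-105],"turn":[0,0,0],"grip":0.2},
    {"xyz":[0,0,-140],"turn":[0,0,0],"grip":0.2},
    {"xyz":[0,-5,-155],"turn":[0,0,0],"grip":0.2},
    {"xyz":[0,-30,-155],"turn":[0,0,0],"grip":0.2},
    {"xyz":[0,-62,-155],"turn":[0,0,0],"grip":0.2},
    {"xyz":[0,-95,-155],"turn":[0,0,0],"grip":0.2},
    {"xyz":[0,-125,-155],"turn":[0,0,0],"grip":0.2},
    {"xyz":[0,-138.5,-155],"turn":[0,0,0],"grip":0.2},
    {"xyz":[0,-138.5,-155],"turn":[0,0,0],"grip":0.2},
  ],
)

```text
clock: 8.5
tcp_pos: [0.5223, -0.1698, 0.2643]
orientation: [0.0, 0.323, 0.946, -0.0]
wrist_force: [0.0, 0.1, -0.6]
finger_gap: 0.033
grip_force: 40.0
```

```bash
python3 look.py wrist w4 [.5246,-.1676,.11]
```

```text
[ -0.2   1.6 154.1]
turn [ 0.001  0.001 -0.003] tcp [ 0.5233 -0.1687  0.2641] gap 0.0326 t 8.55 F [ 0.6  0.4 -1. ] q [-0.46  0.26  0.05  1.36  0.    0.2 ]
```

View pics/w4.png

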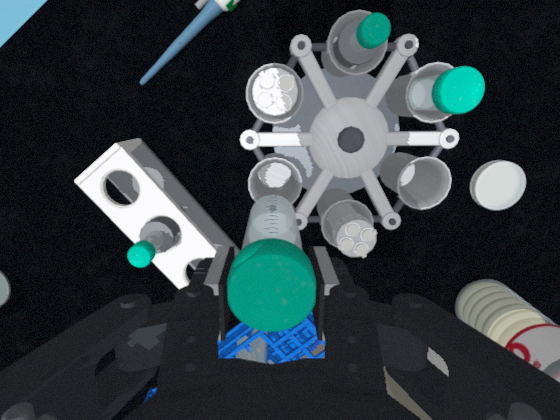

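The view shows the 50 ml tube held upright above the cup (275,180), and S standing in the rack at (140,255). Now I insert it.

Emit:
apply_moves(
  rows=[
    {"xyz":[0,1,20],"turn":[0,0,0],"grip":0.2},
    {"xyz":[0,1,45],"turn":[0,0,0],"grip":0.2},
    {"xyz":[0,1,65],"turn":[0,0,0],"grip":0.2},
    {"xyz":[0,1,77],"turn":[0,0,0],"grip":0.2},
    {"xyz":[0,1,87],"turn":[0,0,0],"grip":0.2},
    {"xyz":[0,1,100],"turn":[0,0,0],"grip":0.2},
    {"xyz":[0,1,115],"turn":[0,0,0],"grip":0.2},
    {"xyz":[0,1,120],"turn":[0,0,0],"grip":0.2},
    {"xyz":[0,1,120],"turn":[0,0,0],"grip":0.2},
  ],
)

```text
clock: 9.3
tcp_pos: [0.5241, -0.1661, 0.1421]
orientation: [-0.001, 0.321, 0.947, 0.0]
wrist_force: [-1.0, 0.2, -0.2]
finger_gap: 0.0327
grip_force: 40.0
```

Emit:
apply_moves(
  rows=[
    {"xyz":[0,0,12],"turn":[0,0,0],"grip":0.2},
    {"xyz":[0,0,22],"turn":[0,0,0],"grip":0.2},
    {"xyz":[0,0,29],"turn":[0,0,0],"grip":0.2},
    {"xyz":[0,0,32],"turn":[0,0,0],"grip":0.2},
    {"xyz":[0,0,32],"turn":[0,0,0],"grip":0.2},
  ],
)

```text
clock: 9.72
tcp_pos: [0.5239, -0.1668, 0.1106]
orientation: [-0.001, 0.322, 0.947, 0.0]
wrist_force: [0.6, -0.7, -0.8]
finger_gap: 0.0327
grip_force: 40.0
```

Emit:
apply_moves(
  rows=[
    {"xyz":[0,0,0],"turn":[0,0,0],"grip":0.4},
    {"xyz":[0,0,0],"turn":[0,0,0],"grip":0.6},
    {"xyz":[0,0,0],"turn":[0,0,0],"grip":0.65},
    {"xyz":[0,0,0],"turn":[0,0,0],"grip":0.65},
    {"xyz":[0,0,-20],"turn":[0,0,0],"grip":0.65},
    {"xyz":[0,0,-55],"turn":[0,0,0],"grip":0.65},
    {"xyz":[0,0,-92],"turn":[0,0,0],"grip":0.65},
    {"xyz":[0,0,-127],"turn":[0,0,0],"grip":0.65},
    {"xyz":[-18,31,-130],"turn":[0,0,0],"grip":0.65},
    {"xyz":[-36,62,-130],"turn":[0,0,0],"grip":0.65},
    {"xyz":[-40,69,-130],"turn":[0,0,0],"grip":0.65},
    {"xyz":[-40,69,-130],"turn":[0,0,0],"grip":0.65},
  ],
)

```text
clock: 10.72
tcp_pos: [0.5999, -0.1359, 0.2409]
orientation: [0.0, 0.32, 0.947, 0.0]
wrist_force: [-0.6, -0.7, 0.7]
finger_gap: 0.0557
grip_force: 0.0
```

```bash
cat > heads.py <<'E'
import sys
from h import *
d=np.load(sys.argv[1]+".npz");w=world(d);m=(w[...,2]>.122)&(w[...,2]<.155)
n,l,st,c=cv2.connectedComponentsWithStats(m.astype(np.uint8),connectivity=4)
for i in range(1,n):
    if st[i,4]>200:
        p=w[l==i];print(c[i].round(),p[:,2].max().round(3),((p.max(0)+p.min(0))/2).round(4),(p.max(0)-p.min(0)).round(3))
E
python3 look.py wrist w5 [.5980,-.1370,.110]; python3 heads.py w5
```

```text
[ -0.3  -0.7 130.7]
turn [-0.    -0.001  0.001] tcp [ 0.5984 -0.1363  0.2407] gap 0.0553 t 10.7667 F [-0.9 -0.2 -0.2] q [-0.35  0.39  0.18  1.36 -0.    0.3 ]
[167.  26.] 0.137 [ 0.4612 -0.1188  0.1297] [0.035 0.035 0.015]
[374.  25.] 0.141 [ 0.5452 -0.009   0.1323] [0.034 0.034 0.017]
[174. 144.] 0.141 [ 0.5237 -0.1658  0.1328] [0.034 0.034 0.016]
[269. 198.] 0.137 [ 0.5981 -0.1363  0.1297] [0.035 0.035 0.015]
[ 30. 218.] 0.131 [ 0.4971 -0.2959  0.1265] [0.022 0.022 0.009]
[515. 324.] 0.155 [ 0.8083 -0.039   0.1385] [0.027 0.026 0.033]
```

View pics/w5.png

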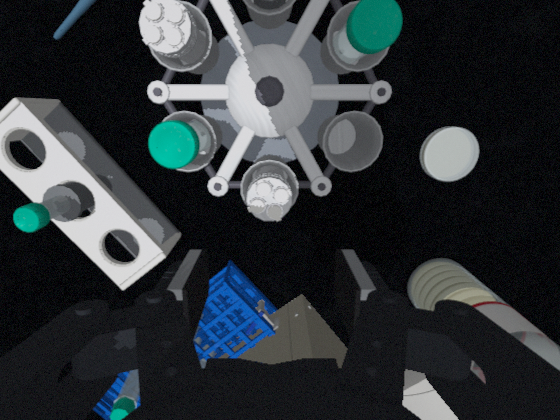

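The view shows the micro at (269,198), centred, and the 50 ml seated at (174,144) with its top at .141, the same as before. I grip the micro.

Emit:
apply_moves(
  rows=[
    {"xyz":[0,0,30],"turn":[0,0,0],"grip":0.65},
    {"xyz":[0,0,65],"turn":[0,0,0],"grip":0.65},
    {"xyz":[0,0,95],"turn":[0,0,0],"grip":0.65},
    {"xyz":[0,0,115],"turn":[0,0,0],"grip":0.65},
    {"xyz":[0,0,127],"turn":[0,0,0],"grip":0.65},
    {"xyz":[0,0,133],"turn":[0,0,0],"grip":0.65},
    {"xyz":[0,0,133],"turn":[0,0,0],"grip":0.5},
    {"xyz":[0,0,133],"turn":[0,0,0],"grip":0.3},
    {"xyz":[0,0,133],"turn":[0,0,0],"grip":0.2},
    {"xyz":[0,0,133],"turn":[0,0,0],"grip":0.2},
    {"xyz":[0,0,133],"turn":[0,0,0],"grip":0.2},
  ],
)

```text
clock: 11.68
tcp_pos: [0.5987, -0.1371, 0.1094]
orientation: [0.001, 0.322, 0.947, 0.0]
wrist_force: [0.2, -0.9, -1.3]
finger_gap: 0.0338
grip_force: 39.7
```

Emit:
apply_moves(
  rows=[
    {"xyz":[0,0,-10],"turn":[0,0,0],"grip":0.2},
    {"xyz":[0,0,-35],"turn":[0,0,0],"grip":0.2},
    {"xyz":[0,0,-70],"turn":[0,0,0],"grip":0.2},
    {"xyz":[0,0,-105],"turn":[0,0,0],"grip":0.2},
    {"xyz":[0,0,-125],"turn":[0,0,0],"grip":0.2},
    {"xyz":[5,9,-125],"turn":[0,0,0],"grip":0.2},
    {"xyz":[20,34,-125],"turn":[0,0,0],"grip":0.2},
    {"xyz":[34,59,-125],"turn":[0,0,0],"grip":0.2},
    {"xyz":[40,69,-125],"turn":[0,0,0],"grip":0.2},
    {"xyz":[40,69,-125],"turn":[0,0,0],"grip":0.2},
    {"xyz":[40,69,-125],"turn":[0,0,0],"grip":0.2},
  ],
)

```text
clock: 12.6
tcp_pos: [0.6082, -0.0571, 0.2332]
orientation: [-0.0, 0.321, 0.947, -0.0]
wrist_force: [1.7, -0.2, -0.7]
finger_gap: 0.0337
grip_force: 39.9
```

```bash
python3 look.py wrist w6 [.6085,-.0577,.11]
```

```text
[ -0.2   0.3 123.2]
turn [-0.001  0.     0.   ] tcp [ 0.6082 -0.0578  0.2332] gap 0.0332 t 12.65 F [ 0.8  0.1 -0.6] q [-0.23  0.38  0.15  1.34 -0.    0.43]
```

View pics/w6.png

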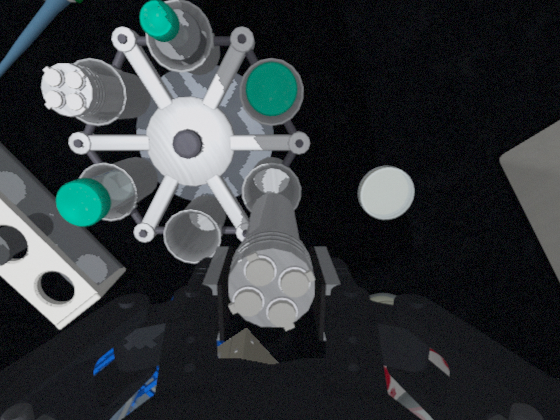

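The micro is held upright and in line with the empty cup at (271,190). Now I insert it.

Emit:
apply_moves(
  rows=[
    {"xyz":[0,0,15],"turn":[0,0,0],"grip":0.2},
    {"xyz":[0,0,32],"turn":[0,0,0],"grip":0.2},
    {"xyz":[0,0,43],"turn":[0,0,0],"grip":0.2},
    {"xyz":[0,0,53],"turn":[0,0,0],"grip":0.2},
    {"xyz":[0,0,65],"turn":[0,0,0],"grip":0.2},
    {"xyz":[0,0,80],"turn":[0,0,0],"grip":0.2},
    {"xyz":[0,0,90],"turn":[0,0,0],"grip":0.2},
    {"xyz":[0,0,90],"turn":[0,0,0],"grip":0.2},
  ],
)

```text
clock: 13.32
tcp_pos: [0.6068, -0.0582, 0.1407]
orientation: [-0.002, 0.322, 0.947, -0.0]
wrist_force: [-0.6, -0.3, -1.3]
finger_gap: 0.0335
grip_force: 39.9
```

Emit:
apply_moves(
  rows=[
    {"xyz":[0,0,12],"turn":[0,0,0],"grip":0.2},
    {"xyz":[0,0,22],"turn":[0,0,0],"grip":0.2},
    {"xyz":[0,0,30],"turn":[0,0,0],"grip":0.2},
    {"xyz":[0,0,34],"turn":[0,0,0],"grip":0.2},
    {"xyz":[0,0,34],"turn":[0,0,0],"grip":0.2},
  ],
)

```text
clock: 13.73
tcp_pos: [0.6085, -0.0579, 0.1092]
orientation: [0.0, 0.322, 0.947, 0.0]
wrist_force: [-0.3, 0.1, -0.2]
finger_gap: 0.0338
grip_force: 39.9
```

Emit:
apply_moves(
  rows=[
    {"xyz":[0,0,0],"turn":[0,0,0],"grip":0.4},
    {"xyz":[0,0,0],"turn":[0,0,0],"grip":0.6},
    {"xyz":[0,0,0],"turn":[0,0,0],"grip":0.65},
    {"xyz":[0,0,0],"turn":[0,0,0],"grip":0.65},
    {"xyz":[0,0,-20],"turn":[0,0,0],"grip":0.65},
    {"xyz":[0,0,-55],"turn":[0,0,0],"grip":0.65},
    {"xyz":[0,0,-92],"turn":[0,0,0],"grip":0.65},
    {"xyz":[0,0,-127],"turn":[0,0,0],"grip":0.65},
    {"xyz":[-8,-37,-130],"turn":[0,0,0],"grip":0.65},
    {"xyz":[-17,-75,-130],"turn":[0,0,0],"grip":0.65},
    {"xyz":[-26,-113,-130],"turn":[0,0,0],"grip":0.65},
    {"xyz":[-34,-151,-130],"turn":[0,0,0],"grip":0.65},
  ],
)

```text
clock: 14.73
tcp_pos: [0.543, -0.1993, 0.24]
orientation: [0.001, 0.321, 0.947, -0.0]
wrist_force: [-0.1, -0.8, -0.4]
finger_gap: 0.0557
grip_force: 0.0
```

Emit:
apply_moves(
  rows=[
    {"xyz":[-8,-37,0],"turn":[0,0,0],"grip":0.65},
    {"xyz":[-16,-74,0],"turn":[0,0,0],"grip":0.65},
    {"xyz":[-24,-106,0],"turn":[0,0,0],"grip":0.65},
    {"xyz":[-24,-106,0],"turn":[0,0,0],"grip":0.65},
    {"xyz":[-24,-106,0],"turn":[0,0,0],"grip":0.65},
  ],
)

```text
clock: 15.15
tcp_pos: [0.497, -0.2986, 0.2393]
orientation: [0.0, 0.323, 0.946, 0.0]
wrist_force: [-0.7, 1.0, 0.1]
finger_gap: 0.0556
grip_force: 0.0
```

```bash
python3 look.py wrist w7 [.497,-.297,.097]; python3 heads.py w7
```

```text
[ 6.000e-01 -1.000e-01  1.423e+02]
turn [ 0.    -0.    -0.002] tcp [ 0.4975 -0.2973  0.2393] gap 0.0556 t 15.2 F [0.1 0.5 0.3] q [-0.68  0.32  0.08  1.33  0.   -0.02]
[450.  11.] 0.137 [ 0.4648 -0.1225  0.1295] [0.027 0.029 0.015]
[444. 118.] 0.141 [ 0.5233 -0.166   0.132 ] [0.034 0.035 0.018]
[273. 197.] 0.131 [ 0.4967 -0.2967  0.1269] [0.021 0.022 0.009]
[542. 353.] 0.155 [ 0.7394 -0.1994  0.1384] [0.004 0.007 0.033]
[434. 410.] 0.151 [ 0.7395 -0.3038  0.1366] [0.004 0.033 0.029]
```

View pics/w7.png

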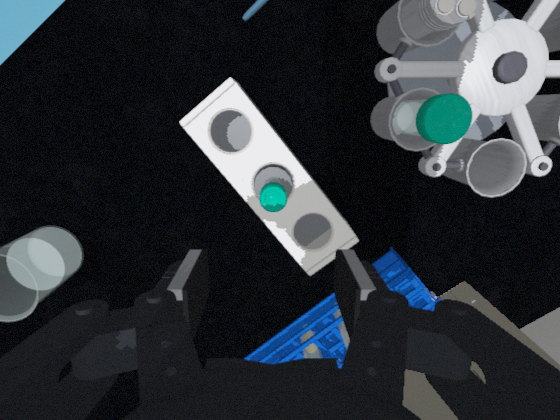

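S stands at (273,197), centred between the fingers. I grip it.

Emit:
apply_moves(
  rows=[
    {"xyz":[0,0,30],"turn":[0,0,0],"grip":0.65},
    {"xyz":[0,0,65],"turn":[0,0,0],"grip":0.65},
    {"xyz":[0,0,100],"turn":[0,0,0],"grip":0.65},
    {"xyz":[0,0,125],"turn":[0,0,0],"grip":0.65},
    {"xyz":[0,0,138],"turn":[0,0,0],"grip":0.65},
    {"xyz":[0,0,143],"turn":[0,0,0],"grip":0.65},
    {"xyz":[0,0,143],"turn":[0,0,0],"grip":0.4},
    {"xyz":[0,0,143],"turn":[0,0,0],"grip":0.2},
    {"xyz":[0,0,143],"turn":[0,0,0],"grip":0.1},
    {"xyz":[0,0,143],"turn":[0,0,0],"grip":0.1},
    {"xyz":[0,0,143],"turn":[0,0,0],"grip":0.1},
    {"xyz":[0,0,143],"turn":[0,0,0],"grip":0.1},
  ],
)

```text
clock: 16.2
tcp_pos: [0.4989, -0.2975, 0.0979]
orientation: [0.002, 0.322, 0.947, -0.0]
wrist_force: [0.4, -0.6, 5.4]
finger_gap: 0.0198
grip_force: 39.5
```

Emit:
apply_moves(
  rows=[
    {"xyz":[0,0,-10],"turn":[0,0,0],"grip":0.1},
    {"xyz":[0,0,-35],"turn":[0,0,0],"grip":0.1},
    {"xyz":[0,0,-70],"turn":[0,0,0],"grip":0.1},
    {"xyz":[0,0,-105],"turn":[0,0,0],"grip":0.1},
    {"xyz":[0,0,-140],"turn":[0,0,0],"grip":0.1},
    {"xyz":[0,6,-155],"turn":[0,0,0],"grip":0.1},
    {"xyz":[3,38,-155],"turn":[0,0,0],"grip":0.1},
    {"xyz":[7,75,-155],"turn":[0,0,0],"grip":0.1},
    {"xyz":[11,112,-155],"turn":[0,0,0],"grip":0.1},
    {"xyz":[15,149,-155],"turn":[0,0,0],"grip":0.1},
    {"xyz":[18,178,-155],"turn":[0,0,0],"grip":0.1},
    {"xyz":[19,188,-155],"turn":[0,0,0],"grip":0.1},
  ],
)

```text
clock: 17.2
tcp_pos: [0.5985, -0.1326, 0.2516]
orientation: [-0.0, 0.32, 0.947, 0.001]
wrist_force: [-0.5, -0.4, -0.5]
finger_gap: 0.0198
grip_force: 39.3
```

Emit:
apply_moves(
  rows=[
    {"xyz":[0,0,0],"turn":[0,0,0],"grip":0.1},
    {"xyz":[0,0,0],"turn":[0,0,0],"grip":0.1},
  ],
)

```text
clock: 17.37
tcp_pos: [0.597, -0.1362, 0.2514]
orientation: [-0.0, 0.321, 0.947, -0.0]
wrist_force: [-0.8, -0.6, 0.2]
finger_gap: 0.0196
grip_force: 39.3
```

```bash
python3 look.py wrist w8 [.598,-.1368,.115]; python3 heads.py w8
```

```text
[ -1.    1.  136.4]
turn [-0.001 -0.    -0.001] tcp [ 0.5967 -0.137   0.2514] gap 0.0196 t 17.4167 F [-0.4 -0.6 -1. ] q [-0.36  0.38  0.2   1.38 -0.    0.3 ]
[373.  30.] 0.141 [ 0.5451 -0.0087  0.1326] [0.034 0.035 0.017]
[174.  33.] 0.137 [ 0.4611 -0.1188  0.1295] [0.035 0.035 0.015]
[181. 145.] 0.141 [ 0.5237 -0.1655  0.1336] [0.034 0.034 0.016]
[363. 147.] 0.137 [ 0.6096 -0.0575  0.1295] [0.035 0.035 0.015]
[495. 323.] 0.155 [ 0.8091 -0.0509  0.1385] [0.032 0.051 0.033]
```

View pics/w8.png

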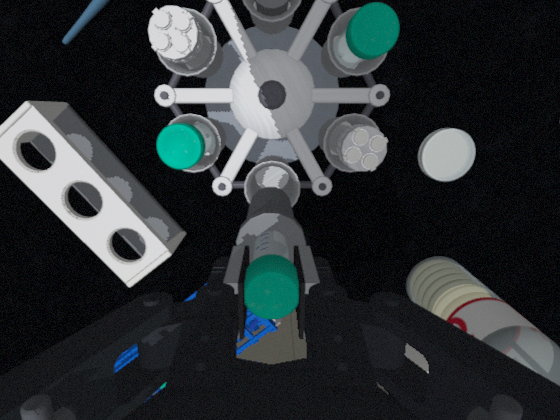

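S is held upright over the empty cup at (272,185), and the micro at (363,147) is seated. Now I insert S.

Emit:
apply_moves(
  rows=[
    {"xyz":[-1,1,20],"turn":[0,0,0],"grip":0.1},
    {"xyz":[-1,1,45],"turn":[0,0,0],"grip":0.1},
    {"xyz":[-1,1,57],"turn":[0,0,0],"grip":0.1},
    {"xyz":[-1,1,67],"turn":[0,0,0],"grip":0.1},
    {"xyz":[-1,1,77],"turn":[0,0,0],"grip":0.1},
    {"xyz":[-1,1,90],"turn":[0,0,0],"grip":0.1},
    {"xyz":[-1,1,105],"turn":[0,0,0],"grip":0.1},
    {"xyz":[-1,1,105],"turn":[0,0,0],"grip":0.1},
  ],
)

```text
clock: 18.08
tcp_pos: [0.597, -0.1365, 0.1438]
orientation: [-0.002, 0.322, 0.947, 0.0]
wrist_force: [-0.5, 0.3, -2.0]
finger_gap: 0.0201
grip_force: 39.3
```

Emit:
apply_moves(
  rows=[
    {"xyz":[0,0,12],"turn":[0,0,0],"grip":0.1},
    {"xyz":[0,0,22],"turn":[0,0,0],"grip":0.1},
    {"xyz":[0,0,29],"turn":[0,0,0],"grip":0.1},
    {"xyz":[0,0,32],"turn":[0,0,0],"grip":0.1},
    {"xyz":[0,0,32],"turn":[0,0,0],"grip":0.1},
  ],
)

```text
clock: 18.5
tcp_pos: [0.5991, -0.1365, 0.115]
orientation: [0.001, 0.322, 0.947, -0.0]
wrist_force: [-0.2, -0.0, -1.9]
finger_gap: 0.0197
grip_force: 39.4
```

Emit:
apply_moves(
  rows=[
    {"xyz":[0,0,0],"turn":[0,0,0],"grip":0.3},
    {"xyz":[0,0,0],"turn":[0,0,0],"grip":0.5},
    {"xyz":[0,0,0],"turn":[0,0,0],"grip":0.65},
    {"xyz":[0,0,0],"turn":[0,0,0],"grip":0.65},
    {"xyz":[0,0,-20],"turn":[0,0,0],"grip":0.65},
    {"xyz":[0,0,-55],"turn":[0,0,0],"grip":0.65},
    {"xyz":[0,0,-92],"turn":[0,0,0],"grip":0.65},
    {"xyz":[0,0,-127],"turn":[0,0,0],"grip":0.65},
    {"xyz":[-30,-5,-150],"turn":[0,0,0],"grip":0.65},
    {"xyz":[-60,-10,-160],"turn":[0,0,0],"grip":0.65},
    {"xyz":[-60,-10,-160],"turn":[0,0,0],"grip":0.65},
    {"xyz":[-60,-10,-160],"turn":[0,0,0],"grip":0.65},
  ],
)

```text
clock: 19.5
tcp_pos: [0.6413, -0.1818, 0.2741]
orientation: [0.0, 0.322, 0.947, 0.0]
wrist_force: [-0.3, 0.5, 0.1]
finger_gap: 0.0554
grip_force: 0.0
```

```bash
python3 look.py wrist w9; python3 heads.py w9
```

```text
turn [-0.    -0.001 -0.001] tcp [ 0.6402 -0.1808  0.2735] gap 0.0551 t 19.55 F [0.6 0.  0.1] q [-0.4   0.5   0.43  1.5   0.    0.26]
[194.  59.] 0.141 [ 0.5239 -0.1658  0.1329] [0.034 0.034 0.016]
[373.  63.] 0.137 [ 0.6097 -0.0574  0.1297] [0.035 0.035 0.015]
[283. 113.] 0.148 [ 0.5967 -0.1359  0.1455] [0.021 0.021 0.006]
[486. 258.] 0.155 [ 0.8176 -0.0621  0.1385] [0.048 0.069 0.033]
[274. 320.] 0.155 [ 0.7464 -0.2719  0.1385] [0.023 0.153 0.033]
[419. 401.] 0.155 [ 0.9071 -0.196   0.1385] [0.09  0.001 0.033]
[126. 410.] 0.137 [ 0.7364 -0.4486  0.1296] [0.002 0.05  0.015]
```

View pics/w9.png

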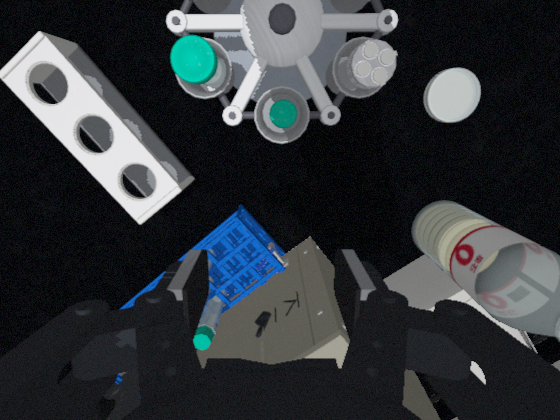

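The three moved loads are fully down, with tops at .141, .137 and .148. They are the 50 ml at (194,59), the micro at (373,63) and S at (283,113). The gripper is clear.

```bash
python3 -c "
from workcell import ticket
print(ticket.hand_in())"
```

```text
the job is handed in; nothing more can be done
None
```

The rotor is rebalanced and the job is handed in: both 50 ml tubes, both sleeved 15 ml tubes and both microtube inserts now face their own kind across the hub, the three moved loads measured fully down, and the rack is empty (about 20 s used).

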